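Nip a glass bottle in the bottle clamp with its sunken knob

ROBOT

A 7-joint arm with a two-finger parallel gripper is mounted at the origin on a cart in front of the work surface, level with it; the furniture and walls round the work are solid. World frame = base frame: x ahead of the robot, y to its left, z up, the work surface at z = 0. Lengths are in m, angles in rad, forces in N, time in s.
With the tool pointing down it reaches from about 0.425 to 0.875 m from the base axis. Payload 4.7 kg.
Tool frame: the origin (TCP) lies at the very end of the fingers, on their centre line; the grasp point (between the pads) lies 19 mm behind it (bot.grip_depth is the distance from the TCP to the grasp point, in m); z points along the fingers, y is the line along which they close (so a half turn about z gives the same grasp; the last joint's range is limited). The gripper opens to 85 mm and grips with 20 to 120 N. Pads are 22 mm wide; open, the fingers measure 114 mm over their backs; the gripper's body (76 mm by 85 mm) begins 54 mm behind the grasp point. The pads swing forward as they close: fully open they stand 13 mm farther back than shut.
Start: joints at [1.256, 0.321, -0.07, 1.45, 0.023, 1.371, -0.057], TCP at [0.21, -0.615, 0.231] pointing down, gripper open.
Joint ranges: [-2.86, 2.86], [-0.3, 2.09], [-1.38, 1.24], [0.06, 2.45], [-1.56, 4.7], [0.09, 2.05], [-2.69, 2.69]. Speed limits (rad/s): [2.57, 2.57, 3.14, 3.14, 3.14, 3.14, 3.14].

INTERFACE

Orientations are given as a rotation vector (axis times angle).
In Python, from plant import sensors, viewer, workorder, bot gives the robot as it stands.
- The arm moves only by the tool carry_out, never from a script. Its arguments are lists of equal length, an entry for each row: "travel": the shift along the tool's x, y, z in mm, a list of three; "twist": the turn, a rotation vector about the tool's x, y, z in rad, a list of three; "claw": the opening, from 0 (shut) to 1 (fully open). A call has 1 to 20 rows; each row is the pose to reach, as a shift and turn from the pose commanded when the call began, along the tool's axes at that moment; what a row does not reach only later rows make up. A row lasts 1/8 s, in which the tool goes at most 62.5 mm and 10.7 degrees, less where a joint would pass 70% of its speed; a pose out of reach is approached as far as the arm can. A call with a gripper value outside its range is refused whole. The fingers move at their own pace and stop on an object; the grip force is fixed at half the most. Time passes only in rows, so rows that repeat a pose let the fingers close. It gives the time, the measured TCP pose, the force, the opening and the grip force at its end, in the units of the state.
- sensors.read_state(): the state, without advancing time (a new reading comes with each control period).
- viewer.grab_frame(name): name is "side" or "top" or "wrist"; returns the picture (384x512x3 uint8, red, green, blue); there is no depth.
- viewer.camera_model(name): a dict with "K" (3x3 intrinsics, pixels), "extrinsics" (4x4, takes a point from camera to world coordinates). Camera axes: x right, y down, z forward; pixel columns grow to the right and rows downward; lengths in m; the calibration is good to about 2 mm. A picture is of the moment at which its call begins: read the wrist's pose just before it. camera_model takes no time and is no camera call; for the wrist camera it gives the pose at the moment of the call.
- workorder.hand_in(): hands the job in; it is judged then, once.
The state is a dict: "clock": time; "qpos": joint angles; "qvel": joint speeds; "effort": joint torques, N m; "eef_pos": TCP position; "orientation": TCP orientation; "ft_force": force on the tool from outside, world axes, zero at the start; "moment": the same for the moment, N m; "gripper_width": opening from 0.0 (shut) to 1.0 (fully open); "grasp_force": force on a finger pad.
Only numpy, scipy, OpenCV 4.12 (cv2) and the standard library are available. Lean on these libraries where they do the work, as an engineer would, in place of code of your own. Each camera call takes 0.05 s, during which the arm holds its last target. There are 200 camera calls.

TASK

Stand the small amber bottle upright in the bottle clamp, between the blue jaw and the blue V fence, and let go of it. Then reach into the round well and turn the sunken black knob clockwise until the jaw nips the bottle snugly, with a push of about 9 newtons: less than 4 leaves it loose, and the thin glass must never feel more than 16. Do not tip the bottle, do not push hard on the walls of the well, leave the jars and the tape roll where they are, and let go of the knob at the end.

Things in the scene. Friction and masses are not known exactly. Their poses are not given: they have to be found in the camera images.
- bottle_mid (a point): Centre, half-way up, of the small amber glass bottle with a black cap: upright, 31 mm diameter, 74 mm tall in all (37 mm above its foot; grasp the plain body, the lower 50 mm), about 60 g (mass varies). Its z axis points up along the bottle; yaw is meaningless.
- clamp: Bottle clamp, fixed to the table: dark steel deck 124 x 300 x 12 mm (x, y, z), origin at the centre of its underside. Aluminium housing with the round well at its -y end, blue V fence at its +y end; between them the blue jaw slides along +y to the fence. Jaw and fence are 24 mm high over the deck (a screw head on the fence 30), fence 36 mm wide in x.
- seat (a point): Nominal seat, on the deck's top (12 mm over the table), clamp's axes: where the bottle's axis stands when home in the V. The fence is set up to 4 mm nearer (-y) or farther (+y) than nominal; this is NOT measured. So set the bottle down 6.5 mm short of here (-y): the jaw slides it home into the V, which opens to -y. The bottle's +x and -x sides are free for fingers.
- jaw: Blue steel jaw with a black rubber-sprung pad (22 mm wide, 5 to 23 mm above the deck), driven by the knob through a rack; origin on the deck top, 10 mm behind (-y) the unloaded pad's face; axes as the clamp. With the knob at 0 the pad's face is 16 mm clear of a bottle on the nominal seat. The pad yields 1 mm per 8 N.
- well: Aluminium housing 118 x 118 mm, 38 mm high, standing on the deck (its top is 50 mm above the table), with a round vertical well of 92 mm diameter down to the deck (38 mm deep); origin at the centre of its underside, on the axis of the well and of the knob; axes as the clamp. Do not push on it with more than 20 N.
- knob_grip (a point): On the axis of the sunken round black fluted knob, 16.5 mm above the floor of the well. The knob is 30 mm in diameter (its base flange 38 mm, the lowest 3 mm) and 28.5 mm tall, so its top lies 9.5 mm below the rim of the well and 31 mm of room is left all round it for fingers. The axis is vertical; the point turns with the knob.
- trim_knob (a joint): Knob angle, rad, 0 (jaw fully back) to 1.9, growing clockwise from above; 1 rad moves the jaw 14 mm to the fence. Turning drag 0.26 N m (felt as less when standing still: compare readings taken alike); stays where left. Pressing adds 0.014 N m per N: 9 N is 0.126 above the free drag, some 0.09 rad after pressing begins. Starts at 0.1 to 0.4; pressing begins at 0.85 to 1.45 rad.
- teal_jar: Bystander: paint jar with teal band and black lid, 58 mm diameter, 66 mm tall; origin under its centre.
- orange_jar: Bystander: paint jar with orange band and white lid, 58 mm diameter, 66 mm tall; origin under its centre.
- tape_roll: Bystander: roll of masking tape lying flat, 100 mm diameter, 25 mm high; origin under its centre.
Not all that is in view belongs to the job. There is more than one size of the part that bears bottle_mid; the job needs the smaller.

How it is judged:
On the way:
1. the bottle stands upright on the clamp's deck between jaw and fence, let go (horizontal distance between bottle_mid and seat below 0.017 m and z of bottle_mid in the frame of seat below 0.04 m and angle between bottle_mid's own z axis and vertical below 0.15 rad and contact force between the fingers and amber_bottle below 0.1 N and contact force between jaw and amber_bottle below 3 N), for 0.2 s.
At the end, for the whole second after the job is handed in: The bottle stands upright (within 0.15 rad) on the clamp's deck, home in the V fence (its axis within 8 mm of the nominal seat), at rest, and the jaw presses on it with 4 to 16 N after the knob is let go (contact force between jaw and amber_bottle between 4 and 16 N and horizontal distance between bottle_mid and seat below 0.008 m and z of bottle_mid in the frame of seat below 0.04 m and angle between bottle_mid's own z axis and vertical below 0.15 rad and linear speed of amber_bottle below 0.01 m/s); the robot touches nothing.
It fails at once if the jaw squeezes the glass bottle with more than 16 N (contact force between jaw and amber_bottle above 16 N).
It fails at once if the robot pushes on the housing of the well with more than 20 N (contact force between any of the arm, the fingers and well above 20 N).
It fails at once if the bottle is tipped by more than 0.6 rad (angle between bottle_mid's own z axis and vertical above 0.6 rad).
It fails at once if a jar or the tape roll is moved by more than 30 mm (distance of any of teal_jar, orange_jar, tape_roll from where it was at the start of the episode above 0.03 m).
It also fails if it takes over 64 s, if anything falls off the work surface, if the arm or the gripper's body presses on something with over 40 N, if the wrist force passes 120 N, or if a joint passes its speed limit or range.

## Working session

There is one attempt and no reset: what is moved stays moved. The work goes in short steps, Python scripts to look and compute and a tool call to move; the robot and the scene stay as the last step left them, time stands still between calls to the robot, and variables do not carry over. Pictures are saved under pics/ and viewed, at most 10 in all, crops included, and the job is handed in when it is done.

Besides the shell and the picture viewer there is one more tool, called after "Request:" by a JSON object that holds its "api" and its "payload". carry_out: Moves the arm, as the interface text tells. Its arguments: {"type":"object","properties":{"travel":{"type":"array"},"twist":{"type":"array"},"claw":{"type":"array"}},"required":["travel","twist","claw"]}

```bash
mkdir -p pics
python3 - <<'E'
from plant import sensors, viewer, workorder, bot
import cv2,json,numpy as np
for n in ("top","side"):
    im=viewer.grab_frame(n); cv2.imwrite(f"pics/{n}0.png",cv2.resize(im[:,:,::-1],(800,600),interpolation=cv2.INTER_CUBIC))
    m=viewer.camera_model(n); print(n,np.round(m["K"],1).tolist(),np.round(m["extrinsics"],4).tolist())
print(sensors.read_state())
E
```

```text
top [[451.7, 0.0, 250.6], [0.0, 451.7, 191.7], [0.0, 0.0, 1.0]] [[0.0025, -0.9991, 0.0418, 0.4912], [-1.0, -0.0025, 0.0002, -0.0553], [-0.0001, -0.0418, -0.9991, 1.5117], [0.0, 0.0, 0.0, 1.0]]
side [[438.2, 0.0, 260.4], [0.0, 438.2, 194.2], [0.0, 0.0, 1.0]] [[-0.9855, -0.0417, 0.1644, 0.3372], [-0.1683, 0.3602, -0.9176, 1.2339], [-0.021, -0.9319, -0.362, 0.5636], [0.0, 0.0, 0.0, 1.0]]
{'clock': 0.1, 'qpos': array([ 1.25608634,  0.32170742, -0.07008885,  1.45153194,  0.02259626,
        1.37082443, -0.05689862]), 'qvel': array([-0.00021777, -0.00247834,  0.00169791, -0.00245931, -0.00104783,
        0.00026565, -0.00073376]), 'effort': array([-6.28584239e-04, -4.94876540e+01, -3.84069700e-01, -3.15211487e+01,
        1.31906560e-02,  7.46623526e-03, -7.17706769e-06]), 'eef_pos': array([ 0.20969939, -0.61473799,  0.23037041]), 'orientation': array([-3.09760037e+00, -5.13950220e-01,  5.70464061e-04]), 'ft_force': array([-0.72757693,  0.1603049 ,  0.42656132]), 'moment': array([-0.03160212,  0.00731516, -0.05288072]), 'grasp_force': 0.0, 'gripper_width': 1.001497074110455}
```

View pics/top0.png

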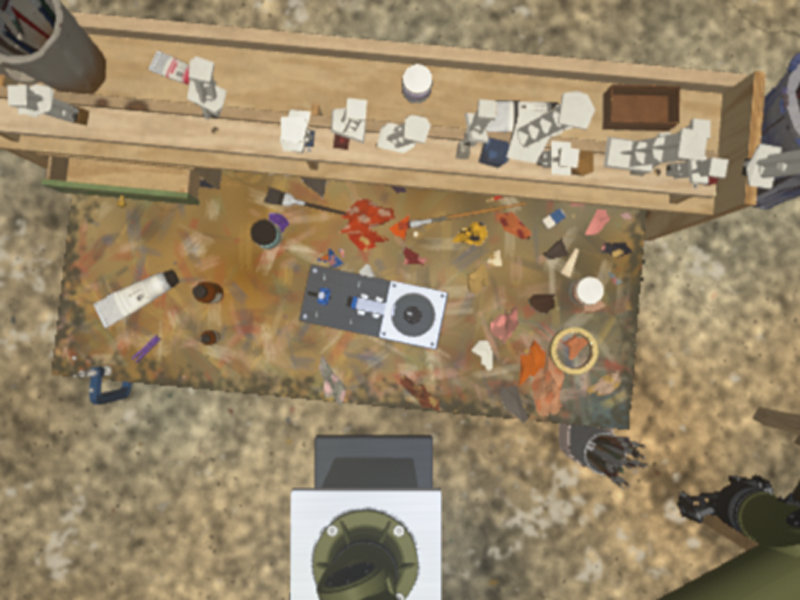

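View pics/side0.png

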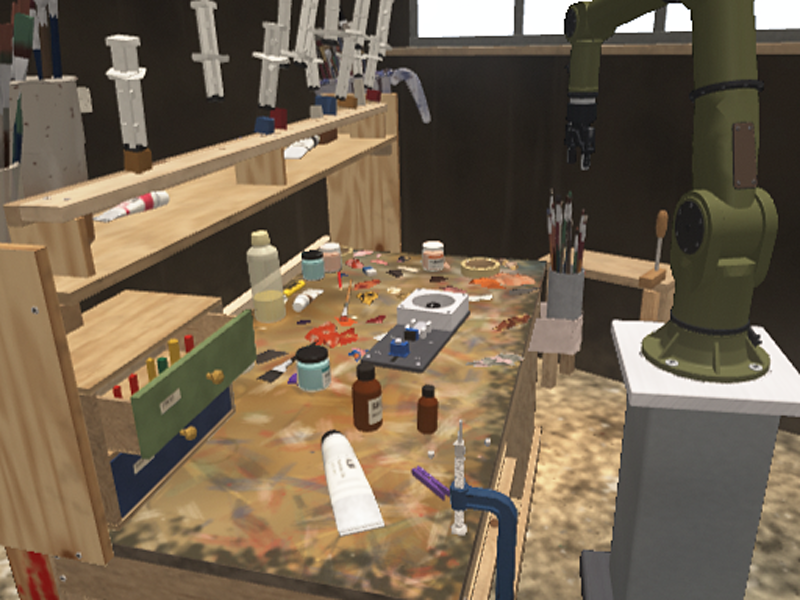

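The top view shows the small bottle's cap at (209,337), the big bottle at (208,292), the clamp deck from (300,320) to (447,290), the well at (413,314) and the tape roll at (575,351). I'll take an enlarged crop for corner positions.

```bash
cat > h.py <<'E'
from plant import sensors, viewer, workorder, bot
import cv2,numpy as np
from scipy.spatial.transform import Rotation as R
def ray(m,u,v,z):
    T=np.array(m["extrinsics"]);d=T[:3,:3]@np.linalg.inv(m["K"])@[u,v,1]
    return T[:3,3]+d*(z-T[2,3])/d[2]
def px(m,p):
    T=np.array(m["extrinsics"]);c=np.array(m["K"])@(T[:3,:3].T@(np.array(p)-T[:3,3]));return c[:2]/c[2]
E
python3 - <<'E'
from h import *
im=cv2.imread("pics/top0.png")
im=viewer.grab_frame("top")[:,:,::-1]
a=cv2.resize(im[160:230,185:295],None,fx=7,fy=7,interpolation=cv2.INTER_CUBIC)
b=cv2.resize(im[203:228,120:150],None,fx=4,fy=4,interpolation=cv2.INTER_CUBIC)
cv=np.zeros((600,800,3),np.uint8);cv[:490,:770]=a;cv[495:595,:120]=b
cv2.imwrite("pics/crop.png",cv)
m=viewer.camera_model("top")
print(ray(m,209/1.5625,337/1.5625,.074),ray(m,413/1.5625,314/1.5625,.05))
E
```

```text
[0.47420182 0.31637638 0.074     ] [ 0.52256047 -0.09930293  0.05      ]
```

View pics/crop.png

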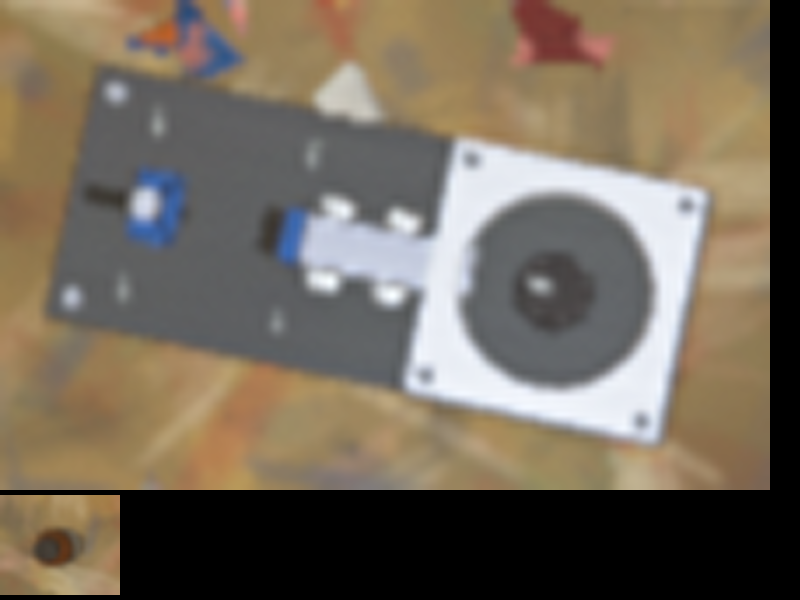

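The crop shows the housing-top corners at (455,138), (711,190), (662,442) and (404,390). The far deck corners are at (98,66) and (47,317). The pad face is at about (262,228), the fence V at about (180,212) and the knob at (555,290).

Run:
```python
from h import *
from scipy.optimize import least_squares
m=viewer.camera_model("top")
c=lambda u,v:((u+.5)/7+184.5,(v+.5)/7+159.5)
P=[(.059,-.032,.05),(.059,-.15,.05),(-.059,-.15,.05),(-.059,-.032,.05),(.062,.15,.012),(-.062,.15,.012)]
I=[c(455,138),c(711,190),c(662,442),c(404,390),c(98,66),c(47,317)]
def W(s,p):
    a,b=np.cos(s[2]),np.sin(s[2]);return np.array([s[0]+a*p[0]-b*p[1],s[1]+b*p[0]+a*p[1],p[2]])
f=lambda s:np.concatenate([px(m,W(s,p))-i for p,i in zip(P,I)])
r=least_squares(f,[.52,0,-.2]);s=r.x;print(s,np.round(r.fun,1))
inv=lambda w:[np.cos(s[2])*(w[0]-s[0])+np.sin(s[2])*(w[1]-s[1]),-np.sin(s[2])*(w[0]-s[0])+np.cos(s[2])*(w[1]-s[1])]
for n,u,v,z in (("pad",260,228,.035),("fence back",130,205,.036),("fence front tips",183,212,.036),("knob",555,290,.0405)):
    print(n,np.round(inv(ray(m,*c(u,v),z)),4))
print("well",W(s,(0,-.091,.012)))
# bottle : cap centre crop b
u,v=(54+.5)/4+119.5,(547-495+.5)/4+202.5
b=ray(m,u,v,.074);print("bottle",b)
st=sensors.read_state();Rt=R.from_rotvec(st["orientation"]).as_matrix()
tx=np.array([-np.sin(s[2]),np.cos(s[2]),0]);ty=np.array([np.cos(s[2]),np.sin(s[2]),0])
Rg=np.column_stack([tx,ty,[0,0,-1]]);print(R.from_matrix(Rt.T@Rg).as_rotvec(), Rt.T@(np.array([b[0],b[1],.15])-st["eef_pos"])*1000)
```

```text
[ 0.54033774 -0.01216339 -0.19989597] [ 1.2  0.3  0.3  0.2  0.1 -0.1  1.1 -0.  -1.2 -0.5 -1.6  0.1]
pad [0.0005 0.053 ]
fence back [-0.0012  0.1146]
fence front tips [0.0006 0.0897]
knob [-0.0003 -0.0877]
well [ 0.52226811 -0.10135133  0.012     ]
bottle [0.47437128 0.31839729 0.074     ]
[-1.39954290e-03 -6.94160602e-04 -1.04202684e+00] [ 551.86441466 -797.59307168   81.60021935]
```

Request:
{"api": "carry_out", "payload": {"travel": [[40,-38,0],[80,-77,0],[120,-115,0],[160,-153,0],[200,-191,0],[240,-230,0],[280,-268,0],[320,-306,0],[360,-344,0],[400,-383,0],[440,-421,0],[480,-459,0],[525,-502,0],[525,-502,0],[525,-502,0],[525,-502,0]], "twist": [[0,0,-0.1],[0,0,-0.2],[0,0,-0.3],[0,0,-0.4],[0,0,-0.5],[0,0,-0.6],[0,0,-0.7],[0,0,-0.8],[0,0,-0.9],[0,0,-1.0],[0,0,-1.042],[0,0,-1.042],[0,0,-1.042],[0,0,-1.042],[0,0,-1.042],[0,0,-1.042]], "claw": [1,1,1,1,1,1,1,1,1,1,1,1,1,1,1,1]}}

```text
clock: 2.15
eef_pos: [0.5443, 0.0275, 0.231]
orientation: [2.435, 1.985, -0.002]
ft_force: [0.8, -0.6, 0.7]
gripper_width: 1.002
grasp_force: 0.0
```

Run:
```python
from h import *
m=viewer.camera_model("wrist");im=viewer.grab_frame("wrist");np.save("w1.npy",np.array([m["K"].tolist(),np.array(m["extrinsics"]).tolist()],dtype=object),allow_pickle=True)
print(np.round(m["K"],1).tolist(),np.round(m["extrinsics"],4).tolist())
s=sensors.read_state();print(s["eef_pos"],s["qpos"],R.from_rotvec(s["orientation"]).as_matrix().round(4).tolist())
cv2.imwrite("pics/w1.png",cv2.resize(im[:,:,::-1],(800,600),interpolation=cv2.INTER_CUBIC))
print(bot.grip_depth)
```

```text
[[319.4, 0.0, 254.5], [0.0, 319.4, 186.1], [0.0, 0.0, 1.0]] [[0.9796, -0.1936, -0.0537, 0.5584], [-0.2009, -0.9455, -0.2561, 0.0926], [-0.0012, 0.2616, -0.9652, 0.3742], [0.0, 0.0, 0.0, 1.0]]
[0.54432517 0.02750554 0.23121032] [ 0.57582247  0.15498978 -0.7402398   1.69221736  0.10827876  1.33628736
 -0.38668397] [[0.2016, 0.9795, -0.0003], [0.9795, -0.2016, -0.0011], [-0.0011, -0.0, -1.0]]
0.0187
```

View pics/w1.png

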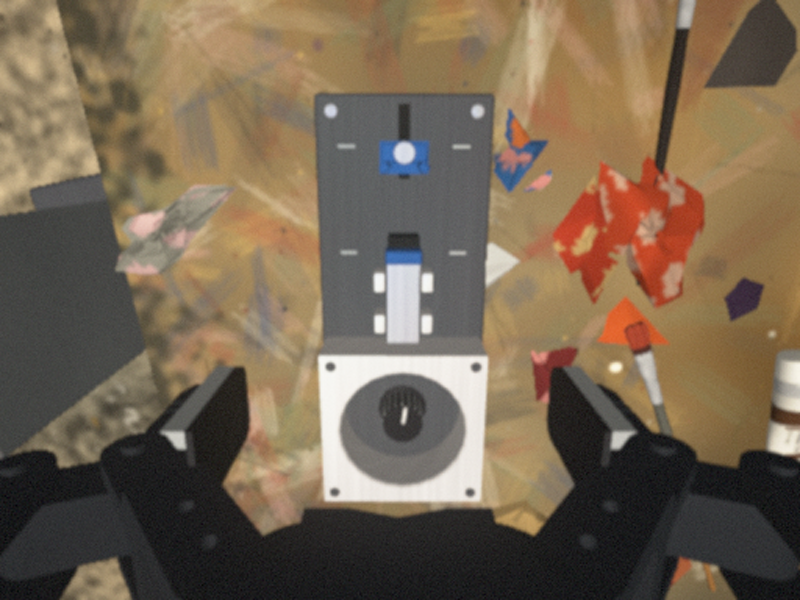

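Wrist view: deck far corners at (315,95) and (494,95). Housing-top corners are at (318,355), (488,355), (482,500) and (323,502). The pad's front top edge is at (404,233), the fence spans rows 140–175, and the knob top is near (403,412).

Run:
```python
from h import *
from scipy.optimize import least_squares
a=np.load("w1.npy",allow_pickle=True);m=dict(K=np.array(a[0]),extrinsics=np.array(a[1]))
c=lambda u,v:((u+.5)/1.5625-.5,(v+.5)/1.5625-.5)
for n,u,v,z in (("deckL",315,95,.012),("deckR",494,95,.012)):print(n,ray(m,*c(u,v),z))
P=[(-.059,.059,.05),(.059,.059,.05),(.059,-.059,.05),(-.059,-.059,.05)]
I=[c(318,355),c(488,355),c(482,500),c(323,502)]
def W(s,p):
    a,b=np.cos(s[2]),np.sin(s[2]);return np.array([s[0]+a*p[0]-b*p[1],s[1]+b*p[0]+a*p[1],p[2]])
f=lambda s:np.concatenate([px(m,W(s,p))-i for p,i in zip(P,I)])
r=least_squares(f,[.52,-.1,-.2]);s=r.x;print("well",s,np.round(r.fun,1))
inv=lambda w:np.round([np.cos(s[2])*(w[0]-s[0])+np.sin(s[2])*(w[1]-s[1]),-np.sin(s[2])*(w[0]-s[0])+np.cos(s[2])*(w[1]-s[1])],4)
for n,u,v,z in (("deckL",315,95,.012),("deckR",494,95,.012),("pad face top",404,233,.035),("blue front",404,250,.036),("fenceback top",404,140,.036),("fence front bot",404,175,.012),("fence front top",404,168,.036),("tick1",404,146,.012),("tick2",404,253,.012),("knobtop",402,405,.0405)):
    print(n,inv(ray(m,*c(u,v),z)))
```

```text
deckL [0.51077552 0.14306333 0.012     ]
deckR [0.62992786 0.11861022 0.012     ]
well [ 0.52259011 -0.09754793 -0.19947669] [ 0.1  0.5 -0.4  0.2 -1.   0.1  1.3 -1. ]
deckL [-0.0593  0.2335]
deckR [0.0624 0.2331]
pad face top [0.001  0.1426]
blue front [0.001 0.131]
fenceback top [0.001  0.2033]
fence front bot [0.0013 0.1803]
fence front top [0.001  0.1857]
tick1 [0.0012 0.2   ]
tick2 [0.0013 0.1243]
knobtop [-0.0005  0.0158]
```

Request:
{"api": "carry_out", "payload": {"travel": [[45,-21,5],[90,-42,10],[135,-63,20],[180,-85,30],[225,-106,40],[270,-127,40],[270,-127,40],[270,-127,40]], "twist": [[0,0,0],[0,0,0],[0,0,0],[0,0,0],[0,0,0],[0,0,0],[0,0,0],[0,0,0]], "claw": [0.7,0.65,0.65,0.65,0.65,0.65,0.65,0.65]}}

```text
clock: 3.2
eef_pos: [0.4745, 0.3177, 0.1912]
orientation: [2.433, 1.986, -0.001]
ft_force: [0.8, -0.4, -0.3]
gripper_width: 0.656
grasp_force: 0.0
```

Run:
```python
from h import *
m=viewer.camera_model("wrist");im=viewer.grab_frame("wrist");np.save("w2.npy",np.array([m["K"].tolist(),np.array(m["extrinsics"]).tolist()],dtype=object),allow_pickle=True)
s=sensors.read_state();print(s["eef_pos"],s["qpos"],R.from_rotvec(s["orientation"]).as_matrix().round(4).tolist())
print(px(m,[.4743,.3175,.074])*1.5625)
cv2.imwrite("pics/w2.png",cv2.resize(im[:,:,::-1],(800,600),interpolation=cv2.INTER_CUBIC))
```

```text
[0.47492205 0.31712165 0.1911372 ] [ 0.13872288  0.29136061 -0.90990093  1.68129699  0.24003791  1.28689572
 -1.02179081] [[0.2016, 0.9795, 0.0005], [0.9795, -0.2016, -0.0016], [-0.0014, 0.0008, -1.0]]
[396.26750232 284.23760069]
```

View pics/w2.png

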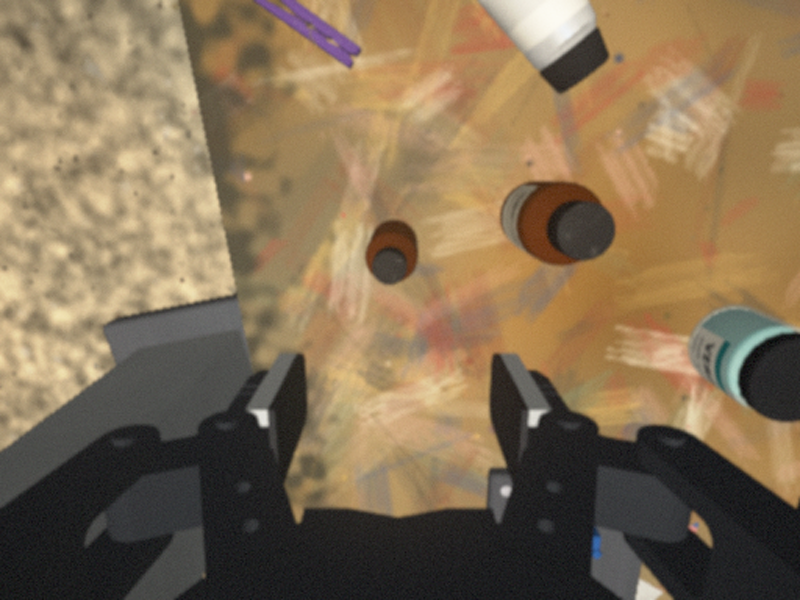

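The wrist view shows the cap centre at (389,266), about 18 px up from the prediction.

Run:
```python
from h import *
a=np.load("w2.npy",allow_pickle=True);m=dict(K=np.array(a[0]),extrinsics=np.array(a[1]))
c=lambda u,v:((u+.5)/1.5625-.5,(v+.5)/1.5625-.5)
b=ray(m,*c(389,266),.074);print(b, ray(m,*c(389,250),.074)-ray(m,*c(389,282),.074))
print("silh top: foot far", ray(m,*c(392,220),0.0),"width",ray(m,*c(366,250),.045),ray(m,*c(418,250),.045))
s=sensors.read_state();Rt=R.from_rotvec(s["orientation"]).as_matrix()
print(Rt.T@(np.array([b[0],b[1],.011])-s["eef_pos"])*1000)
```

```text
[0.4723996  0.32828887 0.074     ] [0.00356234 0.0170706  0.        ]
silh top: foot far [0.47622725 0.34310776 0.        ] width [0.4593384 0.3343032 0.045    ] [0.48926957 0.32820352 0.045     ]
[ 10.68879264  -4.86674856 180.11814049]
```

Request:
{"api": "carry_out", "payload": {"travel": [[10.5,-4,30],[10.5,-4,80],[10.5,-4,125],[10.5,-4,155],[10.5,-4,175],[10.5,-4,180],[10.5,-4,180],[10.5,-4,180],[10.5,-4,180],[10.5,-4,180],[10.5,-4,180],[10.5,-4,180]], "twist": [[0,0,0],[0,0,0],[0,0,0],[0,0,0],[0,0,0],[0,0,0],[0,0,0],[0,0,0],[0,0,0],[0,0,0],[0,0,0],[0,0,0]], "claw": [0.65,0.65,0.65,0.65,0.65,0.65,0.65,0.5,0.3,0.3,0.3,0.3]}}

```text
clock: 4.75
eef_pos: [0.4727, 0.3309, 0.0126]
orientation: [2.431, 1.988, 0.003]
ft_force: [-0.2, -0.7, 5.7]
gripper_width: 0.347
grasp_force: 59.3
```

Request:
{"api": "carry_out", "payload": {"travel": [[0,0,-20],[0,0,-60],[-15,8,-80],[-60,33,-80],[-105,58,-80],[-150,82,-80],[-195,107,-80],[-230,126,-80],[-244,134,-80],[-244,134,-80],[-244,134,-80],[-244,134,-80]], "twist": [[0,0,0],[0,0,0],[0,0,0],[0,0,0],[0,0,0],[0,0,0],[0,0,0],[0,0,0],[0,0,0],[0,0,0],[0,0,0],[0,0,0]], "claw": [0.3,0.3,0.3,0.3,0.3,0.3,0.3,0.3,0.3,0.3,0.3,0.3]}}

```text
clock: 6.25
eef_pos: [0.5543, 0.0668, 0.0914]
orientation: [-2.429, -1.992, -0.0]
ft_force: [0.2, 0.2, -1.3]
gripper_width: 0.345
grasp_force: 59.2
```

Run:
```python
from h import *
m=viewer.camera_model("wrist");im=viewer.grab_frame("wrist");np.save("w3.npy",np.array([m["K"].tolist(),np.array(m["extrinsics"]).tolist()],dtype=object),allow_pickle=True)
s=sensors.read_state();print(s["eef_pos"],s["gripper_width"],s["ft_force"],R.from_rotvec(s["orientation"]).as_matrix().round(4).tolist())
cv2.imwrite("pics/w3.png",cv2.resize(im[:,:,::-1],(800,600),interpolation=cv2.INTER_CUBIC))
```

```text
[0.55440472 0.06643878 0.0913882 ] 0.3435376919531724 [ 0.46897799  0.243297   -0.16482254] [[0.1959, 0.9806, -0.0001], [0.9806, -0.1959, 0.0004], [0.0004, -0.0001, -1.0]]
```

View pics/w3.png

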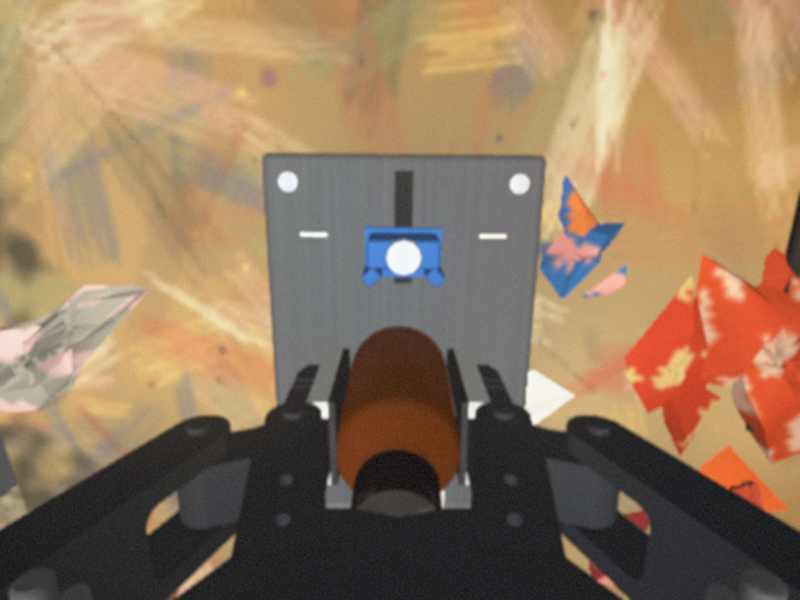

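The wrist view shows the bottle's far foot edge at (400,326), foot sides around x 343–460, the fence tips at (372,283) and (434,283) with the screw at (404,257), and the deck far corners at (264,155) and (545,157).

Run:
```python
from h import *
a=np.load("w3.npy",allow_pickle=True);m=dict(K=np.array(a[0]),extrinsics=np.array(a[1]))
c=lambda u,v:((u+.5)/1.5625-.5,(v+.5)/1.5625-.5)
yaw=-.1995;w0=np.array([.5226,-.098])
inv=lambda w:np.round([np.cos(yaw)*(w[0]-w0[0])+np.sin(yaw)*(w[1]-w0[1]),-np.sin(yaw)*(w[0]-w0[0])+np.cos(yaw)*(w[1]-w0[1])],4)
s=sensors.read_state();print("tcp",inv(s["eef_pos"]))
f=ray(m,*c(400,326),.079);print("foot far->centre",inv(f)-[0,.0155])
# cap: z top .079+.074
print("cap back rim",inv(ray(m,*c(398,450),.15)))
for n,u,v,z in (("deckL",264,155,.012),("deckR",545,157,.012),("tipL",372,285,.036),("tipR",434,285,.036),("tick",404,235,.012),("back top",404,228,.036),("scr",404,257,.042)):print(n,inv(ray(m,*c(u,v),z)))
```

```text
tcp [-0.0014  0.1675]
foot far->centre [-0.0004  0.1649]
cap back rim [-0.001   0.1798]
deckL [-0.059   0.2347]
deckR [0.0621 0.2343]
tipL [-0.0117  0.1833]
tipR [0.0137 0.1834]
tick [0.0016 0.2003]
back top [0.0013 0.2068]
scr [0.0013 0.1962]
```

Request:
{"api": "carry_out", "payload": {"travel": [[-2,2,20],[-2,2,40],[-2,2,54],[-2,2,62],[-2,2,66.5],[-2,2,66.5],[-2,2,66.5],[-2,2,66.5],[-2,2,66.5],[-2,2,66.5],[-2,2,66.5]], "twist": [[0,0,0],[0,0,0],[0,0,0],[0,0,0],[0,0,0],[0,0,0],[0,0,0],[0,0,0],[0,0,0],[0,0,0],[0,0,0]], "claw": [0.3,0.3,0.3,0.3,0.3,0.3,0.4,0.5,0.6,0.6,0.6]}}

```text
clock: 7.68
eef_pos: [0.5564, 0.0622, 0.0248]
orientation: [2.432, 1.988, -0.0]
ft_force: [-0.1, -0.3, 1.3]
gripper_width: 0.598
grasp_force: 0.0
```

Request:
{"api": "carry_out", "payload": {"travel": [[0,0,-25],[0,0,-65],[0,0,-105],[-20,0,-125],[-70,0,-125],[-120,0,-110],[-155,-1,-90],[-165,-1,-80],[-165,-1,-80],[-165,-1,-80]], "twist": [[0,0,0],[0,0,0],[0,0,0],[0,0,0],[0,0,0],[0,0,0],[0,0,0],[0,0,0],[0,0,0],[0,0,0]], "claw": [0.6,0.6,0.6,0.58,0.56,0.56,0.56,0.56,0.56,0.56]}}

```text
clock: 8.93
eef_pos: [0.5236, -0.0972, 0.1055]
orientation: [2.429, 1.992, 0.002]
ft_force: [-0.0, -0.1, 0.1]
gripper_width: 0.561
grasp_force: 0.0
```

Run:
```python
from h import *
m=viewer.camera_model("wrist");im=viewer.grab_frame("wrist");np.save("w4.npy",np.array([m["K"].tolist(),np.array(m["extrinsics"]).tolist()],dtype=object),allow_pickle=True)
s=sensors.read_state();print(s["eef_pos"],s["qpos"],s["gripper_width"],s["ft_force"],s["moment"],R.from_rotvec(s["orientation"]).as_matrix().round(4).tolist())
cv2.imwrite("pics/w4.png",cv2.resize(im[:,:,::-1],(800,600),interpolation=cv2.INTER_CUBIC))
```

```text
[ 0.52368439 -0.09721687  0.10564078] [ 0.79786997  0.24571715 -0.73953441  1.87253046  0.1852742   1.09138065
 -0.20945376] 0.5599556329471671 [-0.23080358 -0.35580334  1.07261542] [ 0.01453147 -0.02442888  0.02697888] [[0.1957, 0.9807, 0.0016], [0.9807, -0.1957, 0.0004], [0.0007, 0.0015, -1.0]]
```

View pics/w4.png

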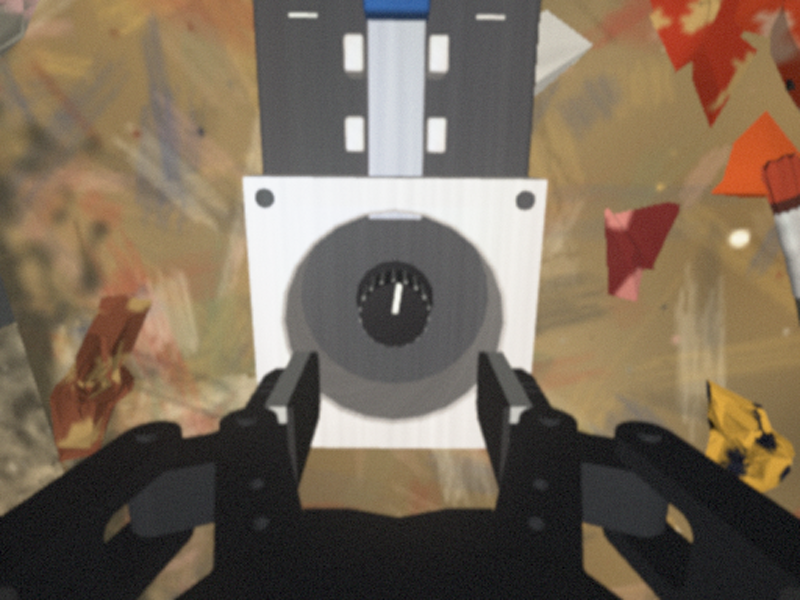

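The wrist view shows the knob top centred at about (395,310). The well rim spans columns 286–503 and rows 211–420. The pointer is tilted slightly clockwise of +y.

Run:
```python
from h import *
a=np.load("w4.npy",allow_pickle=True);m=dict(K=np.array(a[0]),extrinsics=np.array(a[1]))
c=lambda u,v:((u+.5)/1.5625-.5,(v+.5)/1.5625-.5)
k=ray(m,*c(395,310),.0405);l=ray(m,*c(286,310),.05);r=ray(m,*c(503,310),.05);t=ray(m,*c(395,210),.05);b=ray(m,*c(395,420),.05)
print("knob",k,"well",(l+r)/2,(t+b)/2,np.linalg.norm(r-l),np.linalg.norm(t-b))
print("kn dia",np.linalg.norm(ray(m,*c(358,310),.0405)-ray(m,*c(432,310),.0405)), "ptr",ray(m,*c(399,285),.0405)-ray(m,*c(396,313),.0405))
s=sensors.read_state();Rt=R.from_rotvec(s["orientation"]).as_matrix()
for z in ((t+b)/2,k): print(Rt.T@(np.array([z[0],z[1],.019])-s["eef_pos"])*1000)
```

```text
knob [ 0.52330994 -0.0952382   0.0405    ] well [ 0.52373732 -0.09232169  0.05      ] [ 0.52298699 -0.09709796  0.05      ] 0.09042405970307087 0.09234978601850544
kn dia 0.03230960373508381 ptr [0.00374848 0.01214007 0.        ]
[-7.92187170e-02 -8.36192081e-01  8.66395994e+01]
[ 1.8077842  -0.8834436  86.64082148]
```

Request:
{"api": "carry_out", "payload": {"travel": [[0.5,-0.8,25],[0.5,-0.8,50],[0.5,-0.8,70],[0.5,-0.8,82],[0.5,-0.8,89],[0.5,-0.8,89],[0.5,-0.8,89]], "twist": [[0,0,0],[0,0,0],[0,0,0],[0,0,0],[0,0,0],[0,0,0],[0,0,0]], "claw": [0.56,0.56,0.56,0.56,0.56,0.56,0.56]}}

```text
clock: 9.85
eef_pos: [0.5226, -0.0987, 0.0165]
orientation: [2.431, 1.988, 0.001]
ft_force: [-0.0, 0.2, -0.8]
gripper_width: 0.562
grasp_force: 0.0
```

Request:
{"api": "carry_out", "payload": {"travel": [[0,0,0],[0,0,0],[0,0,0],[0,0,0],[0,0,0]], "twist": [[0,0,0],[0,0,0],[0,0,0],[0,0,0],[0,0,0]], "claw": [0.45,0.3,0.3,0.3,0.3]}}

```text
clock: 10.48
eef_pos: [0.5217, -0.0987, 0.0166]
orientation: [2.432, 1.988, -0.002]
ft_force: [-3.7, 0.2, 6.1]
gripper_width: 0.33
grasp_force: 58.9
```

```bash
cat > r.py <<'E'
from h import *
s=sensors.read_state();Rt=R.from_rotvec(s["orientation"]).as_matrix()
print(s["clock"],s["eef_pos"].round(4),"yaw",round(float(np.arctan2(Rt[1,0],Rt[0,0])),4),"q7",s["qpos"].round(3),s["gripper_width"],s["grasp_force"],"F",s["ft_force"].round(2),"M",s["moment"].round(3))
E
python3 r.py
```

```text
10.475 [ 0.5217 -0.0987  0.0166] yaw 1.3707 q7 [ 0.746  0.369 -0.695  1.944  0.293  0.931 -0.294] 0.32984009478822257 58.888903856277466 F [-3.73  0.21  6.11] M [ 0.102  0.591 -0.018]
```

Request:
{"api": "carry_out", "payload": {"travel": [[0,0,0],[0,0,0],[0,0,0],[0,0,0]], "twist": [[0,0,0.08],[0,0,0.16],[0,0,0.2],[0,0,0.2]], "claw": [0.3,0.3,0.3,0.3]}}

```text
clock: 10.98
eef_pos: [0.5216, -0.0987, 0.0166]
orientation: [2.618, 1.736, -0.002]
ft_force: [-3.0, 0.5, 5.3]
gripper_width: 0.33
grasp_force: 58.8
```

```bash
python3 r.py
```

```text
10.975 [ 0.5216 -0.0987  0.0166] yaw 1.1708 q7 [ 0.715  0.36  -0.659  1.945  0.274  0.927 -0.479] 0.3297708929175457 58.849289417266846 F [-2.97  0.5   5.34] M [0.096 0.671 0.002]
```

Request:
{"api": "carry_out", "payload": {"travel": [[0,0,0],[0,0,0]], "twist": [[0,0,0.05],[0,0,0.1]], "claw": [0.3,0.3]}}

```text
clock: 11.22
eef_pos: [0.5215, -0.0986, 0.0166]
orientation: [2.702, 1.602, -0.002]
ft_force: [-3.7, 0.1, 7.4]
gripper_width: 0.332
grasp_force: 58.8
```

```bash
python3 r.py; python3 -c "
from h import *
a=np.load('w4.npy',allow_pickle=True)
for i in range(3):
    im=viewer.grab_frame('wrist')
cv2.imwrite('pics/w5.png',im[:,:,::-1])
"; python3 r.py
```

```text
11.225 [ 0.5215 -0.0986  0.0166] yaw 1.0701 q7 [ 0.7    0.356 -0.641  1.945  0.265  0.925 -0.573] 0.33213180804407616 58.848077058792114 F [-3.67  0.1   7.37] M [0.11  0.832 0.22 ]
11.375 [ 0.5216 -0.0986  0.0166] yaw 1.0708 q7 [ 0.7    0.356 -0.641  1.945  0.265  0.925 -0.572] 0.33172259997861936 58.868690729141235 F [-3.56  0.34  7.14] M [0.114 0.731 0.003]
```

Request:
{"api": "carry_out", "payload": {"travel": [[0,0,0],[0,0,0]], "twist": [[0,0,0.05],[0,0,0.1]], "claw": [0.3,0.3]}}

```text
clock: 11.62
eef_pos: [0.5215, -0.0986, 0.0166]
orientation: [2.779, 1.465, -0.002]
ft_force: [-3.9, -0.1, 7.0]
gripper_width: 0.333
grasp_force: 58.9
```

```bash
python3 r.py
```

```text
11.625 [ 0.5215 -0.0986  0.0166] yaw 0.9701 q7 [ 0.685  0.352 -0.623  1.946  0.256  0.923 -0.666] 0.3328255055546643 58.86255383491516 F [-3.89 -0.06  6.96] M [0.107 0.779 0.23 ]
```

Request:
{"api": "carry_out", "payload": {"travel": [[0,0,0],[0,0,0]], "twist": [[0,0,0.04],[0,0,0.08]], "claw": [0.3,0.3]}}

```text
clock: 11.88
eef_pos: [0.5214, -0.0985, 0.0166]
orientation: [2.835, 1.353, -0.003]
ft_force: [-3.0, 0.9, 6.4]
gripper_width: 0.329
grasp_force: 58.9
```

```bash
python3 r.py
```

```text
11.875 [ 0.5214 -0.0985  0.0166] yaw 0.8905 q7 [ 0.673  0.348 -0.609  1.946  0.249  0.922 -0.74 ] 0.3288170463140339 58.856855034828186 F [-3.01  0.87  6.37] M [0.138 0.851 0.251]
```

Request:
{"api": "carry_out", "payload": {"travel": [[0,0,0],[0,0,0]], "twist": [[0,0,0.025],[0,0,0.05]], "claw": [0.3,0.3]}}

```text
clock: 12.12
eef_pos: [0.5214, -0.0985, 0.0166]
orientation: [2.868, 1.282, -0.003]
ft_force: [-4.4, 0.2, 7.1]
gripper_width: 0.33
grasp_force: 58.8
```

```bash
python3 r.py
```

```text
12.125 [ 0.5214 -0.0985  0.0166] yaw 0.841 q7 [ 0.666  0.347 -0.6    1.947  0.245  0.921 -0.786] 0.3303940059963811 58.845253586769104 F [-4.37  0.21  7.1 ] M [0.147 0.884 0.279]
```

Request:
{"api": "carry_out", "payload": {"travel": [[0,0,0],[0,0,0]], "twist": [[0,0,0.025],[0,0,0.05]], "claw": [0.3,0.3]}}

```text
clock: 12.38
eef_pos: [0.5214, -0.0985, 0.0166]
orientation: [2.899, 1.21, -0.003]
ft_force: [-5.0, 1.0, 7.5]
gripper_width: 0.331
grasp_force: 58.8
```

```bash
python3 r.py
```

```text
12.375 [ 0.5214 -0.0985  0.0166] yaw 0.791 q7 [ 0.658  0.345 -0.592  1.947  0.24   0.921 -0.833] 0.33149083079319414 58.842342495918274 F [-4.99  0.98  7.46] M [0.184 0.828 0.248]
```

Request:
{"api": "carry_out", "payload": {"travel": [[0,0,0],[0,0,0]], "twist": [[0,0,0.025],[0,0,0.05]], "claw": [0.3,0.3]}}

```text
clock: 12.62
eef_pos: [0.5214, -0.0985, 0.0166]
orientation: [2.928, 1.137, -0.003]
ft_force: [-4.7, 0.2, 6.8]
gripper_width: 0.33
grasp_force: 58.8
```

```bash
python3 r.py
```

```text
12.625 [ 0.5214 -0.0985  0.0166] yaw 0.741 q7 [ 0.651  0.343 -0.583  1.947  0.236  0.92  -0.88 ] 0.3298870566546354 58.84138226509094 F [-4.71  0.23  6.8 ] M [0.239 0.836 0.236]
```

Request:
{"api": "carry_out", "payload": {"travel": [[0,0,0],[0,0,0]], "twist": [[0,0,0.025],[0,0,0.05]], "claw": [0.3,0.3]}}

```text
clock: 12.88
eef_pos: [0.5213, -0.0985, 0.0166]
orientation: [2.956, 1.064, -0.003]
ft_force: [-3.6, 0.4, 6.9]
gripper_width: 0.33
grasp_force: 58.8
```

```bash
python3 r.py
```

```text
12.875 [ 0.5213 -0.0985  0.0166] yaw 0.691 q7 [ 0.643  0.341 -0.574  1.947  0.232  0.919 -0.927] 0.3301237970399614 58.841602206230164 F [-3.64  0.4   6.92] M [0.177 0.842 0.255]
```

Turned 0.68 rad so far, still free drag at about 0.25.

Request:
{"api": "carry_out", "payload": {"travel": [[0,0,0],[0,0,0]], "twist": [[0,0,0.025],[0,0,0.05]], "claw": [0.3,0.3]}}

```text
clock: 13.12
eef_pos: [0.5213, -0.0985, 0.0166]
orientation: [2.981, 0.99, -0.003]
ft_force: [-4.2, 1.2, 7.4]
gripper_width: 0.331
grasp_force: 58.8
```

```bash
python3 r.py
```

```text
13.125 [ 0.5213 -0.0985  0.0166] yaw 0.641 q7 [ 0.636  0.339 -0.566  1.948  0.228  0.918 -0.973] 0.33143761684514506 58.84362459182739 F [-4.17  1.21  7.43] M [0.23  0.906 0.32 ]
```

Request:
{"api": "carry_out", "payload": {"travel": [[0,0,0],[0,0,0]], "twist": [[0,0,0.025],[0,0,0.05]], "claw": [0.3,0.3]}}

```text
clock: 13.38
eef_pos: [0.5213, -0.0984, 0.0166]
orientation: [3.005, 0.915, -0.003]
ft_force: [-3.1, 0.2, 6.8]
gripper_width: 0.33
grasp_force: 58.8
```

```bash
python3 r.py
```

```text
13.375 [ 0.5213 -0.0984  0.0166] yaw 0.591 q7 [ 0.628  0.338 -0.557  1.948  0.224  0.918 -1.02 ] 0.3295457324653725 58.84659290313721 F [-3.11  0.2   6.75] M [0.202 0.911 0.285]
```

Request:
{"api": "carry_out", "payload": {"travel": [[0,0,0],[0,0,0]], "twist": [[0,0,0.02],[0,0,0.04]], "claw": [0.3,0.3]}}

```text
clock: 13.62
eef_pos: [0.5213, -0.0984, 0.0166]
orientation: [3.023, 0.855, -0.003]
ft_force: [-4.0, -0.1, 7.8]
gripper_width: 0.326
grasp_force: 58.8
```

```bash
python3 r.py
```

```text
13.625 [ 0.5213 -0.0984  0.0166] yaw 0.5512 q7 [ 0.623  0.336 -0.55   1.948  0.22   0.917 -1.058] 0.3262858597646516 58.84668231010437 F [-4.05 -0.13  7.84] M [0.208 0.89  0.233]
```

Still free (0.233) at 0.82 rad turned; the earlier high readings were noise.

Request:
{"api": "carry_out", "payload": {"travel": [[0,0,0],[0,0,0]], "twist": [[0,0,0.025],[0,0,0.05]], "claw": [0.3,0.3]}}

```text
clock: 13.88
eef_pos: [0.5213, -0.0983, 0.0166]
orientation: [3.043, 0.779, -0.003]
ft_force: [-4.0, 2.2, 7.3]
gripper_width: 0.332
grasp_force: 58.9
```

```bash
python3 r.py
```

```text
13.875 [ 0.5213 -0.0983  0.0166] yaw 0.5011 q7 [ 0.615  0.335 -0.542  1.948  0.216  0.916 -1.105] 0.33199785188010067 58.853516578674316 F [-3.95  2.22  7.25] M [0.248 0.84  0.274]
```

Request:
{"api": "carry_out", "payload": {"travel": [[0,0,0],[0,0,0]], "twist": [[0,0,0.02],[0,0,0.04]], "claw": [0.3,0.3]}}

```text
clock: 14.12
eef_pos: [0.5213, -0.0983, 0.0166]
orientation: [3.058, 0.718, -0.003]
ft_force: [-4.7, 1.9, 7.6]
gripper_width: 0.332
grasp_force: 58.9
```

```bash
python3 r.py
```

```text
14.125 [ 0.5213 -0.0983  0.0166] yaw 0.4613 q7 [ 0.609  0.334 -0.535  1.949  0.213  0.916 -1.142] 0.3323116440959046 58.85411739349365 F [-4.68  1.89  7.64] M [0.252 0.95  0.287]
```

Request:
{"api": "carry_out", "payload": {"travel": [[0,0,0],[0,0,0]], "twist": [[0,0,0.02],[0,0,0.04]], "claw": [0.3,0.3]}}

```text
clock: 14.38
eef_pos: [0.5212, -0.0983, 0.0166]
orientation: [3.072, 0.657, -0.003]
ft_force: [-4.7, 1.0, 6.8]
gripper_width: 0.33
grasp_force: 58.9
```

```bash
python3 r.py
```

```text
14.375 [ 0.5212 -0.0983  0.0166] yaw 0.4212 q7 [ 0.604  0.332 -0.529  1.949  0.21   0.915 -1.18 ] 0.3296791481280911 58.858192563056946 F [-4.7   1.04  6.78] M [0.223 0.91  0.219]
```

Request:
{"api": "carry_out", "payload": {"travel": [[0,0,0],[0,0,0]], "twist": [[0,0,0.02],[0,0,0.04]], "claw": [0.3,0.3]}}

```text
clock: 14.62
eef_pos: [0.5212, -0.0983, 0.0166]
orientation: [3.085, 0.595, -0.003]
ft_force: [-4.2, 0.9, 6.7]
gripper_width: 0.328
grasp_force: 58.9
```

```bash
python3 r.py
```

```text
14.625 [ 0.5212 -0.0983  0.0166] yaw 0.3813 q7 [ 0.598  0.331 -0.522  1.949  0.207  0.915 -1.217] 0.3281812023823277 58.86092126369476 F [-4.2   0.88  6.7 ] M [0.257 0.944 0.247]
```

Request:
{"api": "carry_out", "payload": {"travel": [[0,0,0],[0,0,0]], "twist": [[0,0,0.02],[0,0,0.04]], "claw": [0.3,0.3]}}

```text
clock: 14.88
eef_pos: [0.5212, -0.0982, 0.0166]
orientation: [3.096, 0.534, -0.003]
ft_force: [-4.5, 1.9, 7.2]
gripper_width: 0.327
grasp_force: 58.9
```

```bash
python3 r.py
python3 - <<'E'
from h import *
im=viewer.grab_frame("top")[:,:,::-1]
cv2.imwrite("pics/t2.png",cv2.resize(im[160:230,185:295],None,fx=7,fy=7,interpolation=cv2.INTER_CUBIC))
E
```

```text
14.875 [ 0.5212 -0.0982  0.0166] yaw 0.3413 q7 [ 0.592  0.33  -0.515  1.949  0.204  0.914 -1.255] 0.32710846627974444 58.86501610279083 F [-4.52  1.93  7.23] M [0.303 0.981 0.274]
```

View pics/t2.png

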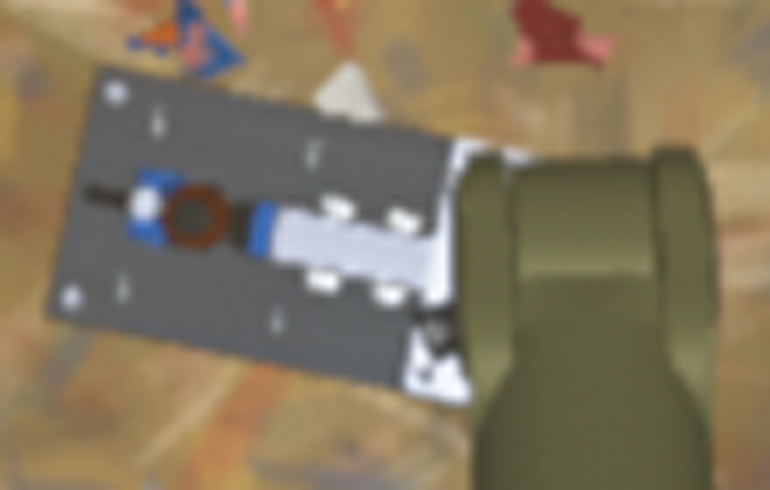

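The top crop shows the bottle upright at (195,215), close to the fence, with the pad touching it. The jaw has advanced about 14 mm. I'll continue in small steps.

Request:
{"api": "carry_out", "payload": {"travel": [[0,0,0],[0,0,0]], "twist": [[0,0,0.02],[0,0,0.04]], "claw": [0.3,0.3]}}

```text
clock: 15.18
eef_pos: [0.5212, -0.0982, 0.0166]
orientation: [3.106, 0.471, -0.003]
ft_force: [-5.1, 1.5, 7.1]
gripper_width: 0.328
grasp_force: 58.9
```

```bash
python3 r.py
```

```text
15.175 [ 0.5212 -0.0982  0.0166] yaw 0.3013 q7 [ 0.586  0.329 -0.508  1.949  0.201  0.914 -1.293] 0.32805085524948074 58.922635316848755 F [-5.08  1.46  7.11] M [0.27  0.884 0.292]
```

Request:
{"api": "carry_out", "payload": {"travel": [[0,0,0],[0,0,0]], "twist": [[0,0,0.02],[0,0,0.04]], "claw": [0.3,0.3]}}

```text
clock: 15.42
eef_pos: [0.5212, -0.0982, 0.0166]
orientation: [3.115, 0.409, -0.003]
ft_force: [-4.7, 0.7, 6.8]
gripper_width: 0.327
grasp_force: 58.9
```

```bash
python3 r.py
```

```text
15.425 [ 0.5212 -0.0982  0.0166] yaw 0.2613 q7 [ 0.58   0.328 -0.502  1.95   0.198  0.914 -1.33 ] 0.3272584468343022 58.91511797904968 F [-4.65  0.67  6.76] M [0.288 0.954 0.258]
```

Request:
{"api": "carry_out", "payload": {"travel": [[0,0,0],[0,0,0]], "twist": [[0,0,0.02],[0,0,0.04]], "claw": [0.3,0.3]}}

```text
clock: 15.68
eef_pos: [0.5212, -0.0981, 0.0166]
orientation: [3.122, 0.347, -0.003]
ft_force: [-3.7, 1.2, 7.4]
gripper_width: 0.331
grasp_force: 58.9
```

```bash
python3 r.py
```

```text
15.675 [ 0.5212 -0.0981  0.0166] yaw 0.2214 q7 [ 0.575  0.327 -0.495  1.95   0.194  0.913 -1.368] 0.33136425375328665 58.909878730773926 F [-3.73  1.19  7.43] M [0.345 0.944 0.281]
```

Request:
{"api": "carry_out", "payload": {"travel": [[0,0,0],[0,0,0]], "twist": [[0,0,0.02],[0,0,0.04]], "claw": [0.3,0.3]}}

```text
clock: 15.92
eef_pos: [0.5212, -0.0981, 0.0166]
orientation: [3.129, 0.285, -0.003]
ft_force: [-4.1, 1.3, 6.9]
gripper_width: 0.334
grasp_force: 58.9
```

```bash
python3 r.py
```

```text
15.925 [ 0.5212 -0.0981  0.0166] yaw 0.1814 q7 [ 0.569  0.326 -0.489  1.95   0.192  0.913 -1.406] 0.33414252165362013 58.90508472919464 F [-4.1   1.29  6.88] M [0.348 0.93  0.187]
```

Request:
{"api": "carry_out", "payload": {"travel": [[0,0,0],[0,0,0]], "twist": [[0,0,0.02],[0,0,0.04]], "claw": [0.3,0.3]}}

```text
clock: 16.18
eef_pos: [0.5212, -0.0981, 0.0166]
orientation: [3.134, 0.222, -0.003]
ft_force: [-4.3, 0.9, 8.1]
gripper_width: 0.328
grasp_force: 58.9
```

```bash
python3 r.py
```

```text
16.175 [ 0.5212 -0.0981  0.0166] yaw 0.1414 q7 [ 0.563  0.325 -0.482  1.95   0.189  0.912 -1.443] 0.3282743225191268 58.94736170768738 F [-4.29  0.95  8.09] M [0.35  0.989 0.304]
```

Request:
{"api": "carry_out", "payload": {"travel": [[0,0,0],[0,0,0]], "twist": [[0,0,0.02],[0,0,0.04]], "claw": [0.3,0.3]}}

```text
clock: 16.42
eef_pos: [0.5212, -0.0981, 0.0166]
orientation: [3.137, 0.159, -0.003]
ft_force: [-5.6, 1.7, 8.3]
gripper_width: 0.329
grasp_force: 59.0
```

```bash
python3 r.py
```

```text
16.425 [ 0.5212 -0.0981  0.0166] yaw 0.1015 q7 [ 0.557  0.323 -0.476  1.95   0.186  0.912 -1.481] 0.329008800239014 58.96257162094116 F [-5.62  1.68  8.31] M [0.297 0.994 0.34 ]
```

Request:
{"api": "carry_out", "payload": {"travel": [[0,0,0],[0,0,0]], "twist": [[0,0,0.01],[0,0,0.02]], "claw": [0.3,0.3]}}

```text
clock: 16.68
eef_pos: [0.5212, -0.0981, 0.0166]
orientation: [3.139, 0.129, -0.003]
ft_force: [-3.9, 1.7, 8.4]
gripper_width: 0.33
grasp_force: 59.0
```

```bash
python3 r.py
python3 - <<'E'
from h import *
M=[]
for i in range(8):
    viewer.grab_frame("top"); M.append(sensors.read_state()["moment"][2])
print(np.round(M,3))
E
```

```text
16.675 [ 0.5212 -0.0981  0.0166] yaw 0.082 q7 [ 0.554  0.323 -0.472  1.951  0.184  0.911 -1.499] 0.3299805951147695 58.96264314651489 F [-3.95  1.69  8.4 ] M [0.326 0.937 0.38 ]
[0.321 0.24  0.212 0.233 0.266 0.252 0.194 0.189]
```

The moving-torque readings 0.304, 0.340 and 0.380 fit onset near yaw 0.17 and a push of about 9 N. Now I'll release and withdraw.

Request:
{"api": "carry_out", "payload": {"travel": [[0,0,0],[0,0,0],[0,0,0],[0,0,0],[0,0,-15],[0,0,-45],[0,0,-85],[0,0,-110],[0,0,-110],[0,0,-110]], "twist": [[0,0,0],[0,0,0],[0,0,0],[0,0,0],[0,0,0],[0,0,0],[0,0,0],[0,0,0],[0,0,0],[0,0,0]], "claw": [0.4,0.5,0.56,0.56,0.56,0.56,0.56,0.56,0.56,0.56]}}

```text
clock: 18.32
eef_pos: [0.5215, -0.0986, 0.1255]
orientation: [3.139, 0.127, -0.001]
ft_force: [0.5, -0.2, 1.2]
gripper_width: 0.56
grasp_force: 0.0
```

```bash
python3 r.py
python3 - <<'E'
from h import *
a=viewer.grab_frame("top")[160:230,185:295,::-1];b=viewer.grab_frame("side")[:,:,::-1][180:250,215:325]
f=lambda x:cv2.resize(x,(470,300),interpolation=cv2.INTER_CUBIC)
cv2.imwrite("pics/end.png",np.vstack([f(a),f(b)]))
E
```

```text
18.325 [ 0.5215 -0.0986  0.1255] yaw 0.0808 q7 [ 0.592  0.182 -0.498  1.862  0.096  1.121 -1.431] 0.5602482779885742 0.0 F [ 0.52 -0.21  1.17] M [ 0.024 -0.003 -0.005]
```

View pics/end.png

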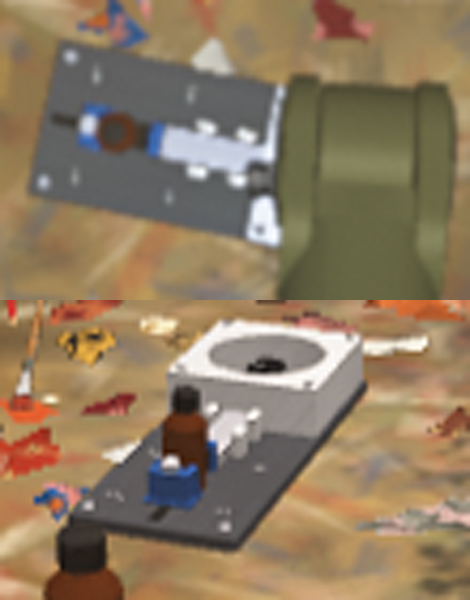

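The bottle stands upright in the V at (117,131) in the upper view, with the jaw against it and the gripper clear.

```bash
python3 -c "
from plant import workorder
print(workorder.hand_in())"
```

```text
the job is handed in; nothing more can be done
None
```

The job is handed in: the bottle stands upright in the V fence with the jaw pressing it at about 9 N (estimated from knob torque, not measured directly), and the gripper has let go and is clear; no verdict was returned.

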